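# Lever up the heavy flap and hold it

## Robot

A 6-joint arm with a two-finger parallel gripper is mounted at the origin on a cart in front of the work surface, level with it; the furniture and walls round the work are solid. World frame = base frame: x ahead of the robot, y to its left, z up, the work surface at z = 0. Lengths are in m, angles in rad, forces in N, time in s.
With the tool pointing down it reaches from about 0.35 to 0.775 m from the base axis. Payload 7.3 kg.
Tool frame: the origin (TCP) lies midway between the tips of the shut fingers; the grasp point (between the pads) lies 19 mm behind it; z points along the fingers, y is the line along which they close (so a half turn about z gives the same grasp; the last joint's range is limited). The gripper opens to 92 mm and grips with 3 to 60 N. Pads are 19 mm wide; open, the fingers measure 130 mm over their backs; the gripper's body (75 mm by 190 mm) begins 47 mm behind the grasp point.
Start: joints at [1.011, 0.342, 1.524, -0, 1.275, -0.146], TCP at [0.211, 0.481, 0.201] pointing down, gripper open.
Joint ranges: [-2.53, 2.53], [-0.77, 2.02], [0.04, 2.7], [-1, 4.14], [0.28, 2.66], [-3.11, 3.11]. Speed limits (rad/s): [2.57, 2.57, 3.14, 3.14, 3.14, 3.14].

## Interface

Orientations are given as [roll, pitch, yaw] about the fixed x, y, z axes, in that order (R = Rz(yaw) Ry(pitch) Rx(roll)).
In Python, from cell import monitor, vision, workorder gives the robot as it stands.
- The arm moves only by the tool move_arm, never from a script. Its argument "rows" is a list of rows, each a list of 5 numbers: the shift along the world's x, y, z in mm, then the turn about the world's z in rad, then the closure, from -1 (fully open) to 1 (shut). A call has 1 to 12 rows; each row shifts and turns the commanded pose from where the row before left it; what a row does not reach is not made up. A row lasts 1/10 s, in which the tool goes at most 50 mm and 8.59 degrees, less where a joint would pass 70% of its speed; a pose out of reach is approached as far as the arm can. A call is refused whole if a number of a shift passes 50 or a number of a turn 0.15, either way. A call with a gripper value outside its range is refused whole. The fingers move at their own pace and stop on an object; "newtons" is the grip in N (left out, the last holds). Time passes only in rows, so rows that do not move let the fingers close. It gives the time, the measured TCP pose, the force, the opening and the grip force at its end, in the units of the state.
- monitor.observe(): the state, without advancing time (a new reading comes with each control period).
- vision.read_camera(name): name is "side" or "top" or "wrist"; returns the picture (384x512x3 uint8, red, green, blue); there is no depth.
- vision.get_calibration(name): a dict with "K" (3x3 intrinsics, pixels), "T" (4x4, takes a point from camera to world coordinates); the wrist camera has in their place "mount" (4x4, takes a point from camera to tool coordinates, whose origin is the TCP and whose axes are the flange's). Camera axes: x right, y up, looking along -z (the intrinsics and any distortion apply to the point x, -y, -z); pixel columns grow to the right and rows downward; lengths in m; the calibration is good to about 2 mm. A picture is of the moment at which its call begins: read the wrist's pose just before it. get_calibration takes no time and is no camera call.
- workorder.hand_in(): hands the job in; it is judged then, once.
The state is a dict: "time": time; "qpos": joint angles; "qvel": joint speeds; "joint_efforts": joint torques, N m; "tool_pos": TCP position; "tool_rot": TCP orientation; "contact_force": force on the tool from outside, world axes, zero at the start; "torque": the same for the moment, N m; "opening": finger opening in m; "grip_force": force on a finger pad.
Only numpy, scipy, OpenCV 4.12 (cv2) and the standard library are available. Lean on these libraries where they do the work, as an engineer would, in place of code of your own. Each camera call takes 0.05 s, during which the arm holds its last target. There are 200 camera calls.

## Task

With the fingertips, push the long end of the lever forward until its stop collar meets the fulcrum, so that its broad toe lies under the edge of the heavy steel flap. Then press the pad at the lever's long end down until the front edge of the flap stands at least 2 cm higher than shut, and finish while still holding it down like that. Do not pick the lever up, do not touch the flap, and leave the other things on the bench where they are.

Things in the scene. Friction and masses are not known exactly. Their poses are not given: they have to be found in the camera images.
- stand: Fixed steel stand, base plate 275 x 170 x 8 mm (x -60 to 215 mm). Origin on the bench under the fulcrum; x runs along the lever from its long end to the flap, z up. Fulcrum: roller along y, 16 mm thick, between two cheeks (18 mm in x, outer faces 46 mm apart, tops 125 mm up). At x 48 to 118 mm a ledge with side rails bears the lever's toe; a grey box behind it (x 124 to 198 mm) carries the flap
- roller_top (a point): Top of the fulcrum roller, 100 mm above the bench, fixed on the stand (same axes as the stand). The ledge is level with it, and so is the underside of the resting lever
- lever: Loose steel lever, 283 mm long, 12 mm thick, 0.55 kg, shank 24 mm wide, x axis along it towards the toe. It rests level on roller and ledge; the heavy toe keeps the free long end up. Origin at lever_mid
- lever_mid (a point): Point on the lever's underside, 108 mm behind the nose of its broad toe (90 mm wide, 55 mm long); axes as the lever. It stands right over roller_top when the lever is fully home: then the stop collar (44 mm wide, 18 mm high, 9 to 25 mm behind this point) touches the cheeks. At the start the lever is drawn back by 28 to 40 mm; sliding it takes about 3 to 4 N
- lever_pad (a point): Centre of the top face of the press pad (40 x 44 mm) at the lever's long end, 155 mm behind lever_mid, 112 mm above the bench at rest. Pressing it down some 34 mm raises the flap's edge about 2 cm, 50 mm about 3 cm; this takes roughly 9 to 18 N (the first 6 mm are free of the flap). The long end meets the bench only after about 85 mm
- lever_end (a point): Centre of the end face of the press pad (44 mm wide, 12 mm high, upright, facing away from the flap), 175 mm behind lever_mid, 106 mm above the bench: push here, along the lever's x axis, to slide it home
- flap (a joint): Opening of the heavy steel flap (105 x 156 x 8 mm, about 2.4 kg) on its hinge at the far side of the box, rad: 0 is shut (level, resting on the box), growing as the front edge rises; 0.185 is 2 cm at the edge. Shut, its front edge is 86 mm ahead of roller_top, 4 mm above the toe, which reaches 22 mm in under it when home. It falls shut when not held up
- pen: Thick black marker pen, 124 mm long, 16 mm high, lying beside the stand on the side of its +y; origin at the centre underneath
- tin: Small round tin, 73 mm across, 48 mm high, beside the stand on the side of its -y; origin at the centre underneath
- tape_rule: Tape measure 63 x 83 x 36 mm; origin at the centre underneath
- trysquare: Try square with wooden stock, 170 x 100 x 16 mm, lying flat; origin at the centre underneath
- glue: White glue bottle with blue label beside the white tray, 57 mm across, 150 mm high, standing; origin at the centre underneath
- driver: Screwdriver, 200 mm long, 26 mm high, lying; origin at the centre underneath

How it is judged:
On the way, in this order (a step that is already met when the one before it is completed fails the run):
1. the lever is slid home, its toe under the flap, the flap still shut (x of lever_mid in the frame of roller_top above -0.007 m and value of joint flap below 0.03 rad), for 0.2 s.
2. the flap is raised by the lever (value of joint flap above 0.165 rad and contact force between lever and flap above 2 N), for 0.2 s.
At the end, for the whole second after the job is handed in: the flap is open by more than 0.165 rad (its front edge 18 mm up) and still, borne by the lever's toe, while the fingers press the lever down with more than 1 N (all of step 2 and velocity of joint flap between -0.05 and 0.05 rad/s and contact force between the fingers and lever above 1 N); the arm keeps its last pose, push and grip.
It fails at once if the robot touches the flap itself (contact force between any of the arm, the fingers and flap above 1 N).
It fails at once if the lever is lifted off its roller or out from between the cheeks (z of lever_mid in the frame of roller_top above 0.025 m or y of lever_mid in the frame of roller_top above 0.025 m or y of lever_mid in the frame of roller_top below -0.025 m).
It fails at once if a tool or other thing lying about is moved by more than 2 cm (distance of any of pen, tin, tape_rule, trysquare, glue, driver from where it was at the start of the episode above 0.02 m).
It also fails if it takes over 38 s, if anything falls off the work surface, if the arm or the gripper's body presses on something with over 40 N, if the wrist force passes 120 N, or if a joint passes its speed limit or range.

## Working session

There is one attempt and no reset: what is moved stays moved. The work goes in short steps, Python scripts to look and compute and a tool call to move; the robot and the scene stay as the last step left them, time stands still between calls to the robot, and variables do not carry over. Pictures are saved under pics/ and viewed, at most 10 in all, crops included, and the job is handed in when it is done.

Besides the shell and the picture viewer there is one more tool, called after "Emit:" as name(argument=value, ...), one argument or row to a line, values as JSON. move_arm: Moves the arm, as the interface text tells. Its arguments: {"type":"object","properties":{"rows":{"type":"array","items":{"type":"array","items":{"type":"number"}}},"newtons":{"type":"number"}},"required":["rows"]}

```bash
mkdir -p pics
python3 - <<'E'
from cell import monitor, vision
import cv2,numpy as np
for n in ("side","top"):
    im=vision.read_camera(n); cv2.imwrite(f"pics/{n}0.png",cv2.resize(im[...,::-1],(800,600),interpolation=cv2.INTER_CUBIC)); np.save(f"pics/{n}0.npy",im)
    c=vision.get_calibration(n); print(n,c["K"],np.round(c["T"],3), [k for k in c])
s=monitor.observe(); print({k:np.round(v,3) for k,v in s.items()})
E
```

```text
side [[411.65911496   0.         250.50512859]
 [  0.         411.65911496 196.61530593]
 [  0.           0.           1.        ]] [[ 0.997  0.066 -0.043  0.496]
 [-0.076  0.65  -0.756 -0.744]
 [-0.022  0.757  0.653  0.94 ]
 [ 0.     0.     0.     1.   ]] ['K', 'T']
top [[346.65647725   0.         252.82222008]
 [  0.         346.65647725 197.52699336]
 [  0.           0.           1.        ]] [[ 0.009  0.987 -0.159  0.429]
 [-1.     0.013  0.027  0.226]
 [ 0.029  0.159  0.987  0.992]
 [ 0.     0.     0.     1.   ]] ['K', 'T']
{'time': np.float64(0.1), 'qpos': array([ 1.011,  0.343,  1.525, -0.   ,  1.275, -0.146]), 'qvel': array([ 0.001,  0.001, -0.002, -0.   ,  0.   ,  0.001]), 'joint_efforts': array([ 1.0000e-03, -4.3201e+01, -2.4469e+01,  7.2000e-02,  5.3000e-02,
        0.0000e+00]), 'tool_pos': array([0.211, 0.48 , 0.2  ]), 'tool_rot': array([-3.14 , -0.   ,  2.728]), 'contact_force': array([-0.117,  0.04 , -0.579]), 'torque': array([ 0.047, -0.012, -0.01 ]), 'grip_force': np.float64(0.0), 'opening': np.float64(0.092)}
```

View pics/side0.png

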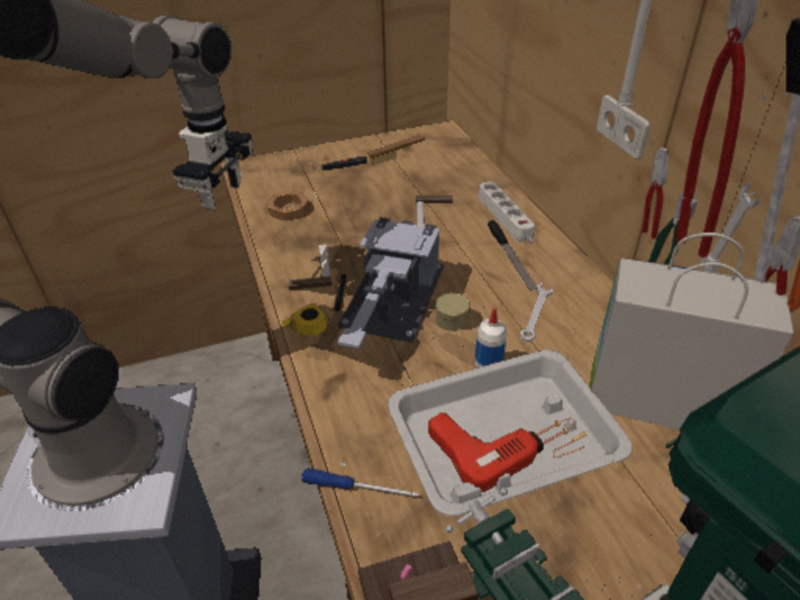

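View pics/top0.png

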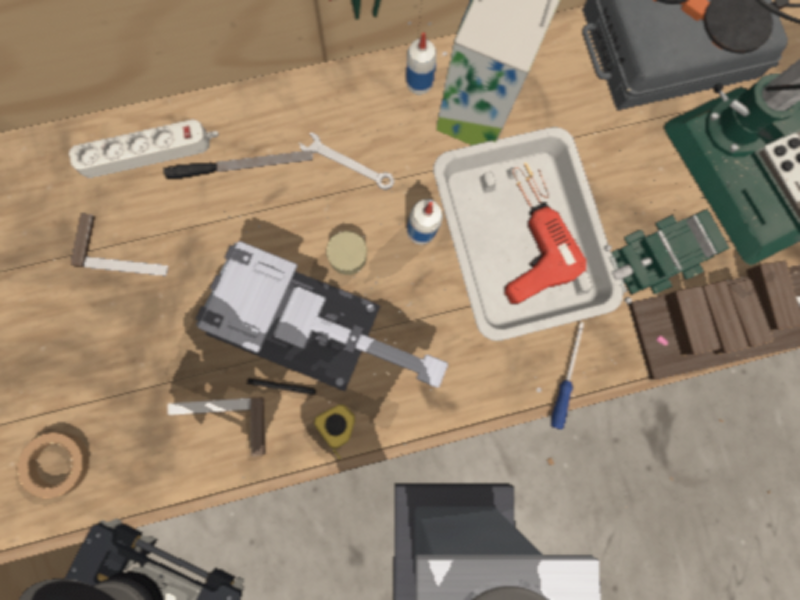

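Top view: the pad is at about (433,370), the collar near (357,343), the toe near (300,315), and the flap around (247,295). I'll crop closer on the top and side views.

Run:
```python
import cv2,numpy as np
t=np.load("pics/top0.npy")[145:255,130:290,::-1]; s=np.load("pics/side0.npy")[135:227,205:292,::-1]
cv2.imwrite("pics/topc.png",cv2.resize(t,None,fx=5,fy=5,interpolation=cv2.INTER_CUBIC))
cv2.imwrite("pics/sidec.png",cv2.resize(s,None,fx=6,fy=6,interpolation=cv2.INTER_CUBIC))
```

```text
(no output)
```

View pics/topc.png

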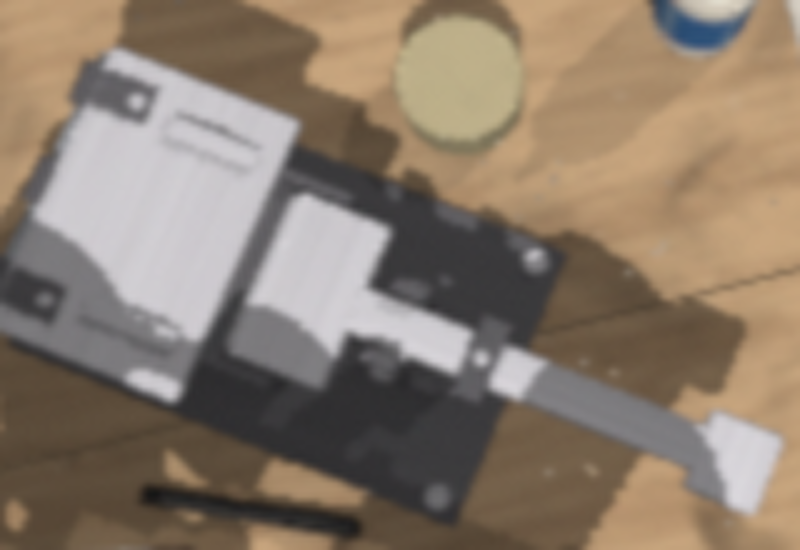

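View pics/sidec.png

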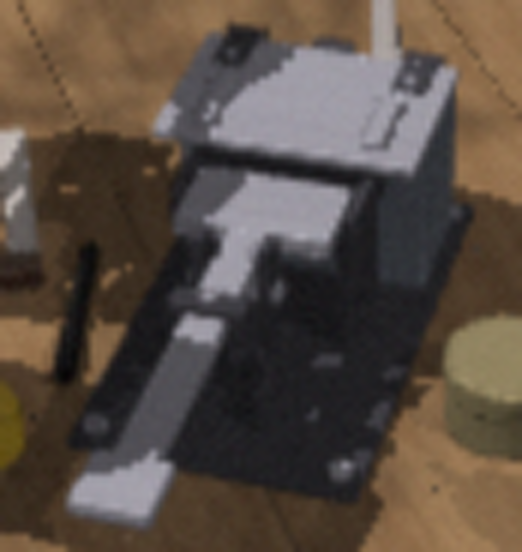

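Top crop: the pad's end corners are (782,437) and (752,515), its inner corners (716,410) and (686,487). The nose corners are (302,192) and (228,348), the collar centre (483,358), the cheeks (410,290) and (380,360), and the flap's front edge runs (299,123) to (182,402). Side crop: pad corners (66,515), (155,527), (175,462), (92,455).

```bash
cat > h.py <<'E'
import numpy as np
from cell import vision
def ray(cam,px,z):
    c=vision.get_calibration(cam);K,T=c["K"],c["T"]
    out=[]
    for u,v in px:
        d=T[:3,:3]@np.array([(u-K[0,2])/K[0,0],-(v-K[1,2])/K[1,1],-1.])
        out.append(T[:3,3]+d*(z-T[2,3])/d[2])
    return np.array(out)
def proj(cam,p):
    c=vision.get_calibration(cam);K,T=c["K"],c["T"]
    q=(np.asarray(p)-T[:3,3])@T[:3,:3]; q=q*[1,-1,-1]; q=q@K.T
    return q[:,:2]/q[:,2:]
E
python3 - <<'E'
from h import *
tc=lambda a:(np.array(a)+.5)/5-.5+[130,145]
sc=lambda a:(np.array(a)+.5)/6-.5+[205,135]
f=lambda n,p:print(n,np.round(p*1000).tolist())
pad=ray("top",tc([(782,437),(752,515),(716,410),(686,487)]),.112)
ps=ray("side",sc([(155,527),(66,515),(175,462),(92,455)]),.112)
nose=ray("top",tc([(302,192),(228,348),(392,235),(322,390)]),.112)
flap=ray("top",tc([(299,123),(182,402)]),.124); ch=ray("top",tc([(410,290),(380,360)]),.125)
base=ray("top",tc([(563,252),(455,522)]),.008)
for n,p in (("pad",pad),("pad side",ps),("nose",nose),("flap",flap),("cheeks",ch),("base",base)): f(n,p[:,:2])
e=pad[:2].mean(0);n=nose[:2].mean(0);d=n-e;L=np.linalg.norm(d);d/=L
print("L",L,"yaw",np.arctan2(d[1],d[0]),"e",e,"mid",e+.175*d,"pad c",pad.mean(0),ps.mean(0))
cm=ch.mean(0);print("stand from cheeks",cm, "from base", base.mean(0)+.06*d, "from flap",flap.mean(0)-.086*d)
g=flap[0]-flap[1];print("flap len",np.linalg.norm(g),"yaw",np.arctan2(g[1],g[0])+np.pi/2,"base w",np.linalg.norm(base[0]-base[1]))
for nm,c in (("cheek",cm),("flap",flap.mean(0)-.086*d),("base",base.mean(0)+.06*d)): print(nm,"draw back",(c-e-.175*d)@d)
E
```

```text
pad [[483.0, 117.0], [444.0, 132.0], [496.0, 150.0], [457.0, 166.0]]
pad side [[485.0, 108.0], [442.0, 121.0], [496.0, 153.0], [456.0, 162.0]]
nose [[606.0, 364.0], [525.0, 399.0], [584.0, 317.0], [504.0, 350.0]]
flap [[640.0, 365.0], [496.0, 418.0]]
cheeks [[554.0, 306.0], [518.0, 320.0]]
base [[594.0, 230.0], [440.0, 288.0]]
L 0.2764766190381139 yaw 1.1915893166484004 e [0.46319952 0.12452609 0.112     ] mid [0.52798171 0.28709383 0.112     ] pad c [0.46995472 0.14126302 0.112     ] [0.46982158 0.13585463 0.112     ]
stand from cheeks [0.53618216 0.31308159 0.125     ] from base [0.53920007 0.31464004 0.008     ] from flap [0.5361884  0.31157213 0.124     ]
flap len 0.15269495907670408 yaw 1.21940571290066 base w 0.16497820763333623
cheek draw back 0.027177220879238937
flap draw back 0.025777310524868424
base draw back 0.02974214766522036
```

Both views agree on the pad centre to about 5 mm. The lever's yaw is about 1.2 rad, its end is near (0.463, 0.122), and it is drawn back by about 30 mm. I'll shut the fingers and go to a point behind the end.

Emit:
move_arm(
  rows=[
    [20,-33,0,-0.128,1],
    [20,-33,0,-0.128,1],
    [20,-33,0,-0.128,1],
    [20,-33,0,-0.128,1],
    [20,-33,0,-0.128,1],
    [20,-33,0,-0.128,1],
    [20,-33,0,-0.128,1],
    [20,-33,0,-0.128,1],
    [20,-33,0,-0.128,1],
    [20,-33,0,-0.128,1],
    [20,-33,0,-0.128,1],
    [18,-32,0,-0.12,1],
  ],
  newtons=20,
)

```text
time: 1.3
tool_pos: [0.4496, 0.0841, 0.2003]
tool_rot: [-3.141, 0.0, 1.194]
contact_force: [1.5, 0.6, 0.5]
opening: 0.0018
grip_force: 0.0
```

Emit:
move_arm(
  rows=[
    [0,0,-35,0,1],
    [0,0,-35,0,1],
    [0,0,-20,0,1],
    [0,0,0,0,1],
    [0,0,0,0,1],
  ],
)

```text
time: 1.8
tool_pos: [0.4492, 0.0858, 0.1108]
tool_rot: [-3.141, 0.0, 1.2]
contact_force: [0.5, 0.4, -0.7]
opening: 0.0005
grip_force: 0.0
```

Run:
```python
from cell import monitor, vision
import cv2,numpy as np
s=monitor.observe(); print({k:np.round(s[k],3) for k in("time","tool_pos","tool_rot","contact_force","opening")})
a=vision.read_camera("top")[150:260,200:310,::-1];b=vision.read_camera("side")[120:230,200:310,::-1]
cv2.imwrite("pics/p1.png",cv2.resize(np.hstack([a,b]),None,fx=3.6,fy=3.6,interpolation=cv2.INTER_CUBIC))
```

```text
{'time': np.float64(1.8), 'tool_pos': array([0.449, 0.086, 0.111]), 'tool_rot': array([-3.141,  0.   ,  1.2  ]), 'contact_force': array([ 0.46 ,  0.379, -0.678]), 'opening': np.float64(0.0)}
```

View pics/p1.png

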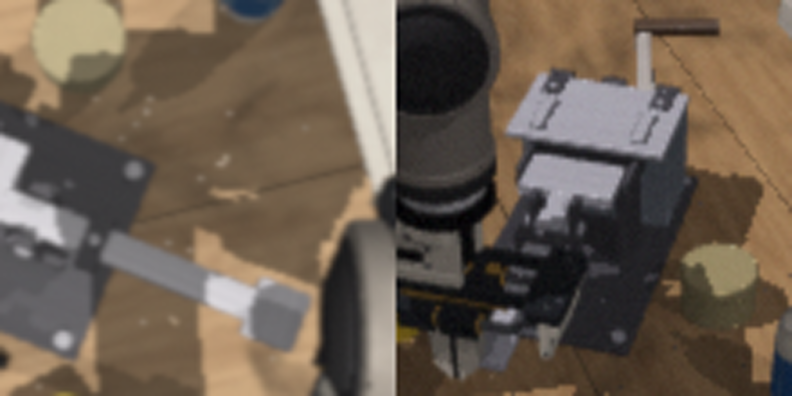

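The top view shows the lever undisturbed. In the side view the gripper covers the pad, and I can't tell where the fingertips are, so I'll check with the projection and the wrist camera.

Run:
```python
from h import *
from cell import monitor
import cv2
s=monitor.observe(); p=np.array(s["tool_pos"]); 
for c,o,off in(("side",(200,120),396),("top",(200,150),0)): print(c,(proj(c,[p,[.463,.122,.112]])-o)*3.6+[off,0])
im=vision.read_camera("wrist"); cv2.imwrite("pics/w1.png",im[...,::-1])
c=vision.get_calibration("wrist");print(c["K"][0],np.round(c["mount"],3))
```

```text
side [[462.41675113 391.58529117]
 [477.75627956 358.45221257]]
top [[353.82241065 342.63051711]
 [302.42630166 323.49484537]]
[298.89094194   0.         251.05472284] [[ 0.     0.97   0.244  0.065]
 [ 1.    -0.    -0.    -0.   ]
 [ 0.     0.244 -0.97  -0.183]
 [ 0.     0.     0.     1.   ]]
```

View pics/w1.png

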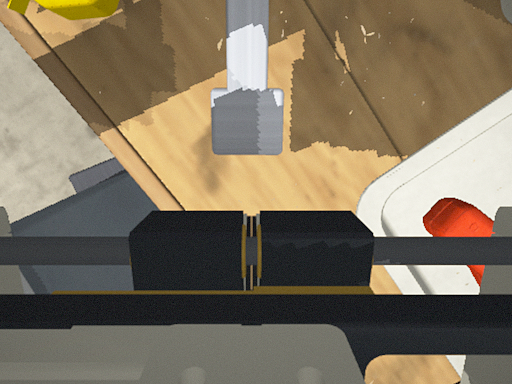

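The wrist view shows the pad straight ahead of the shut fingers. Its end edge runs (212,154) to (283,154) and its inner edge is at v≈89.

```bash
cat >> h.py <<'E'
from scipy.spatial.transform import Rotation as Ro
def wray(px,z,s):
    c=vision.get_calibration("wrist");K=c["K"];T=np.eye(4);T[:3,:3]=Ro.from_euler("xyz",s["tool_rot"]).as_matrix();T[:3,3]=s["tool_pos"];T=T@c["mount"]
    out=[]
    for u,v in px:
        d=T[:3,:3]@np.array([(u-K[0,2])/K[0,0],-(v-K[1,2])/K[1,1],-1.]); out.append(T[:3,3]+d*(z-T[2,3])/d[2])
    return np.array(out)
E
python3 - <<'E'
from h import *
from cell import monitor
s=monitor.observe(); p=wray([(212,154),(283,154),(212,89),(282,89),(230,10),(268,10)],.112,s)
print(np.round(p*1000)[:,:2].tolist())
d=np.array([np.cos(1.2),np.sin(1.2)]); t=np.array(s["tool_pos"])[:2]
q=p[:,:2]-t; print("along",np.round(q@d*1000,1),"across(left+)",np.round(q@[-d[1],d[0]]*1000,1))
E
```

```text
[[442.0, 132.0], [483.0, 116.0], [457.0, 167.0], [495.0, 152.0], [482.0, 201.0], [502.0, 194.0]]
along [ 40.3  40.3  78.2  78.3 119.5 119.5] across(left+) [ 24.  -19.5  22.8 -17.9  11.7  -9.2]
```

The pad measures 43.5 × 38 mm, which fits the given size. Its end is 40 mm ahead and 2 mm to the left. I'll lower the tips, then go forward to contact.

Emit:
move_arm(
  rows=[
    [-2,1,-16,0,1],
    [3.6,9.3,0,0,1],
    [3.6,9.3,0,0,1],
    [1.8,4.7,0,0,1],
    [1.8,4.7,0,0,1],
    [1.8,4.7,0,0,1],
    [1.8,4.7,0,0,1],
    [1.8,4.7,0,0,1],
    [0,0,0,0,1],
  ],
)

```text
time: 2.85
tool_pos: [0.4635, 0.1293, 0.0945]
tool_rot: [3.141, -0.0, 1.2]
contact_force: [0.4, 0.1, 0.2]
opening: 0.0005
grip_force: 0.0
```

Emit:
move_arm(
  rows=[
    [1.8,4.7,0,0,1],
    [1.8,4.7,0,0,1],
  ],
)

```text
time: 3.05
tool_pos: [0.467, 0.1384, 0.0945]
tool_rot: [3.142, 0.0, 1.199]
contact_force: [0.4, -0.6, -0.8]
opening: 0.0005
grip_force: 0.0
```

Run:
```python
from cell import monitor, vision
import cv2,numpy as np
s=monitor.observe(); print({k:np.round(s[k],3) for k in("time","tool_pos","contact_force")})
a=vision.read_camera("top")[145:255,130:290,::-1];b=vision.read_camera("wrist")[...,::-1]
a=cv2.resize(a,(800,550),interpolation=cv2.INTER_CUBIC); a=a[100:550,:]
b=cv2.resize(b[:240,150:350],(166,200))
a[250:450,0:166]=b
cv2.imwrite("pics/p2.png",a)
```

```text
{'time': np.float64(3.05), 'tool_pos': array([0.467, 0.138, 0.095]), 'contact_force': array([ 0.428, -0.606, -0.798])}
```

View pics/p2.png

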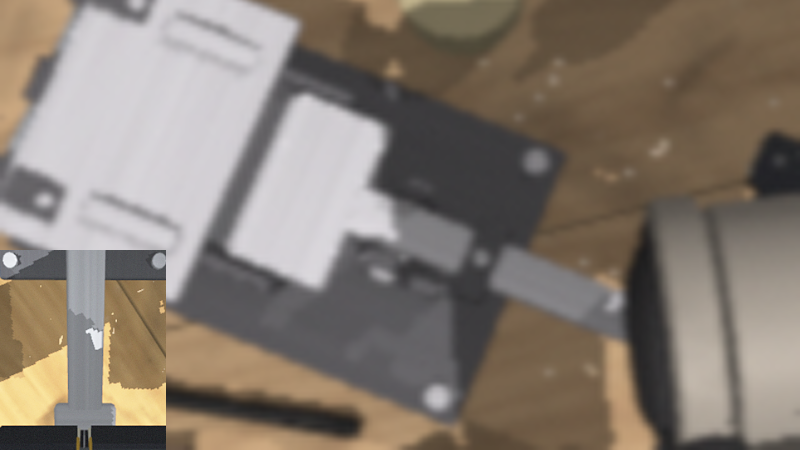

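The nose corner is still near its first place (302,192 in crop coordinates). In the wrist inset the pad's inner edge is at about (216..288, 184). I'll compute where that is.

Run:
```python
from h import *
from cell import monitor
s=monitor.observe(); p=wray([(216,184),(288,184)],.112,s)
d=np.array([np.cos(1.2),np.sin(1.2)]); t=np.array(s["tool_pos"])[:2]
print(p, (p[:,:2]-t)@d, (p[:,:2].mean(0)-[.476,.1595])@d)
tc=lambda a:(np.array(a)+.5)/5-.5+[130,145]
n=ray("top",tc([(302,192),(228,348),(388,225),(322,390)]),.112);print(n)
im=vision.read_camera("wrist"); import cv2
cv2.imwrite("pics/w2.png",cv2.resize(im[120:320,120:390,::-1],None,fx=2.5,fy=2.5,interpolation=cv2.INTER_CUBIC))
```

```text
[[0.4577447  0.16976527 0.112     ]
 [0.49592318 0.1549309  0.112     ]] [0.02554428 0.02555233] 0.0029567118709327884
[[0.60616465 0.36419104 0.112     ]
 [0.5249288  0.39853175 0.112     ]
 [0.58950365 0.31950594 0.112     ]
 [0.50413674 0.35028571 0.112     ]]
```

View pics/w2.png

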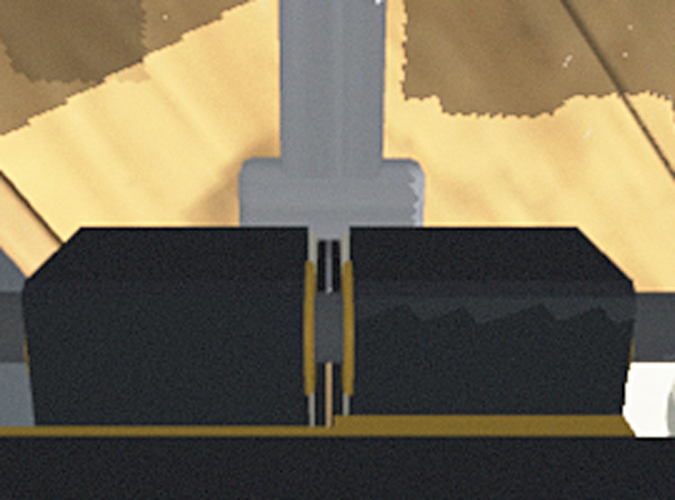

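The lever has hardly moved although the TCP is past where its end was, so I need to see from the side where the fingertips are.

Run:
```python
from h import *
from cell import monitor
import cv2
s=monitor.observe(); p=np.array(s["tool_pos"]); 
im=vision.read_camera("side");np.save("pics/s3.npy",im)
o=np.array([205,130]);k=7
c=cv2.resize(im[130:215,205:315,::-1],None,fx=k,fy=k,interpolation=cv2.INTER_CUBIC)
yv=np.array([np.sin(1.2),-np.cos(1.2),0])
q=(proj("side",[p,p+.02*yv,p-.02*yv,[.483,.116,.112],[.443,.132,.112]])-o+.5)*k
for i,(a,b) in enumerate(q): cv2.circle(c,(int(a),int(b)),3,[(0,0,255),(0,255,255),(0,255,255),(0,255,0),(0,255,0)][i],-1)
cv2.imwrite("pics/s3.png",c); print(q.round(),s["contact_force"],s["opening"])
```

```text
[[139. 633.]
 [183. 642.]
 [ 94. 624.]
 [176. 637.]
 [ 79. 617.]] [-0.52225782 -0.12960771 -0.5030346 ] 0.00017809011784678257
```

View pics/s3.png

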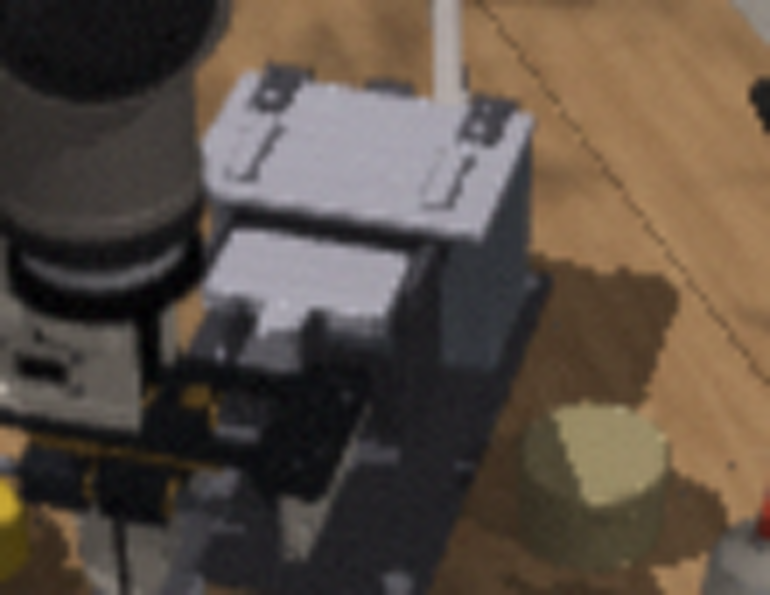

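The fingers are shut, at about (80–165, 510–595), and they occlude the pad; the tips lie below the crop. I'll measure the toe's shift and the tip's row numerically.

Run:
```python
from h import *
import cv2
from scipy.ndimage import map_coordinates
d=np.array([np.cos(1.2),np.sin(1.2),0]);r=np.array([d[1],-d[0],0])
now=vision.read_camera("top")
for off in(.03,.02,-.025):
  for nm,im in(("0",np.load("pics/top0.npy")),("now",now)):
    g=im.mean(2); a=np.arange(.01,.13,.004)
    P=np.array([.5375,.313,.112])+a[:,None]*d+off*r; q=proj("top",P)
    print(off,nm,map_coordinates(g,[q[:,1],q[:,0]],order=1).astype(int).tolist())
s3=np.load("pics/s3.npy").mean(2).astype(int)
print("cols 212..238")
for v in range(200,232): print(v,*s3[v,212:240])
```

```text
0.03 0 [57, 57, 62, 118, 191, 206, 206, 202, 201, 202, 202, 200, 199, 200, 202, 203, 183, 123, 97, 114, 173, 200, 202, 203, 203, 200, 201, 202, 204, 204]
0.03 now [59, 59, 64, 122, 196, 212, 212, 208, 207, 208, 208, 206, 205, 206, 208, 209, 188, 127, 100, 118, 178, 206, 208, 209, 209, 207, 207, 207, 210, 210]
0.02 0 [79, 59, 65, 121, 190, 206, 207, 203, 202, 203, 203, 201, 201, 201, 203, 206, 181, 119, 97, 112, 173, 200, 202, 203, 203, 202, 202, 202, 204, 204]
0.02 now [57, 58, 70, 128, 196, 212, 213, 209, 208, 209, 209, 208, 206, 207, 209, 213, 186, 123, 100, 116, 178, 206, 208, 209, 209, 207, 208, 209, 210, 210]
-0.025 0 [58, 55, 62, 117, 173, 154, 135, 126, 124, 124, 123, 123, 122, 122, 123, 123, 113, 82, 65, 100, 171, 202, 204, 203, 204, 203, 203, 204, 206, 205]
-0.025 now [90, 91, 100, 139, 207, 215, 215, 211, 211, 211, 212, 210, 210, 209, 211, 212, 189, 128, 101, 113, 176, 208, 210, 209, 209, 209, 209, 211, 212, 212]
cols 212..238
200 18 19 17 19 25 42 32 18 16 15 16 14 12 15 17 17 27 59 40 38 49 61 73 65 69 71 43 30
201 23 22 20 21 16 28 35 17 15 7 12 17 13 17 14 16 30 45 42 4
[... 2180 characters left out ...]
 64 64 65 73 71 67 66 69 76 109 113 111
226 49 59 60 59 63 55 60 61 57 61 62 69 70 68 72 70 72 72 74 110 115 110 108 102 109 121 123 116
227 61 62 61 60 69 66 64 65 66 67 72 104 113 114 112 112 115 117 114 121 122 118 117 110 113 117 121 119
228 72 71 68 72 105 108 103 105 107 110 111 117 120 123 122 118 123 122 125 125 118 121 119 114 112 114 116 119
229 115 114 107 110 116 113 110 113 114 114 118 116 119 121 120 118 120 124 123 121 93 119 117 118 110 108 112 116
230 125 124 117 117 117 114 109 113 115 115 116 117 119 121 125 119 118 121 121 123 117 122 120 118 117 111 111 112
231 127 122 119 116 117 113 110 109 115 116 115 116 117 123 125 123 117 119 127 123 125 124 122 120 120 115 111 111
```

The toe hasn't moved, and the pad's lit top shows behind the tips. So the tips passed just over the pad, and they really sit about 20 mm higher than assumed. I'll raise, back off, go lower and approach again.

Emit:
move_arm(
  rows=[
    [0,0,15,0,1],
    [-7.2,-18.6,0,0,1],
    [-7.2,-18.6,0,0,1],
    [-7.3,-18.6,0,0,1],
    [0,0,-20,0,1],
    [0,0,-20,0,1],
    [0,0,0,0,1],
  ],
)

```text
time: 4.0
tool_pos: [0.4434, 0.082, 0.0679]
tool_rot: [-3.138, 0.002, 1.199]
contact_force: [-0.7, -0.2, 1.0]
opening: 0.0002
grip_force: 0.0
```

Emit:
move_arm(
  rows=[
    [3.6,9.3,0,0,1],
    [3.6,9.3,0,0,1],
    [1.8,4.7,0,0,1],
    [1.8,4.7,0,0,1],
    [1.1,2.8,0,0,1],
    [1.1,2.8,0,0,1],
    [1.1,2.8,0,0,1],
  ],
)

```text
time: 4.7
tool_pos: [0.4589, 0.1184, 0.0695]
tool_rot: [-3.141, 0.001, 1.2]
contact_force: [-1.7, -5.4, 0.6]
opening: 0.0004
grip_force: 2.3
```

Contact, with 5.7 N along the lever. I'll push on in small steps.

Emit:
move_arm(
  rows=[
    [1.1,2.8,0,0,1],
    [1.1,2.8,0,0,1],
    [1.1,2.8,0,0,1],
    [1.1,2.8,0,0,1],
    [1.1,2.8,0,0,1],
    [1.1,2.8,0,0,1],
  ],
)

```text
time: 5.3
tool_pos: [0.4659, 0.1358, 0.0696]
tool_rot: [3.142, 0.0, 1.2]
contact_force: [-2.1, -5.2, 2.3]
opening: 0.0001
grip_force: 2.5
```

Emit:
move_arm(
  rows=[
    [1.1,2.8,0,0,1],
    [1.1,2.8,0,0,1],
  ],
)

```text
time: 5.5
tool_pos: [0.4681, 0.1414, 0.0696]
tool_rot: [3.142, 0.0, 1.2]
contact_force: [-1.9, -5.6, 2.3]
opening: 0.0002
grip_force: 2.6
```

Emit:
move_arm(
  rows=[
    [0.7,1.9,0,0,1],
    [0.7,1.9,0,0,1],
  ],
)

```text
time: 5.7
tool_pos: [0.467, 0.1419, 0.0687]
tool_rot: [-3.138, 0.008, 1.202]
contact_force: [-7.3, -26.5, 1.5]
opening: 0.0003
grip_force: 14.0
```

```bash
cat > toe.py <<'E'
from h import *
from cell import monitor
from scipy.ndimage import map_coordinates
d=np.array([np.cos(1.2),np.sin(1.2),0]);r=np.array([d[1],-d[0],0])
now=vision.read_camera("top"); a=np.arange(0,.09,.001); out=[]
for off in(.03,.02,-.025):
  e=[]
  for im in(np.load("pics/top0.npy"),now):
    q=proj("top",np.array([.5375,.313,.112])+a[:,None]*d+off*r); g=map_coordinates(im.mean(2),[q[:,1],q[:,0]],order=1)
    e.append(a[np.argmax(np.convolve(g,[1]*4+[-1]*4,"same")[5:55])+5])
  out.append(e[1]-e[0])
s=monitor.observe(); print("toe rear edge shift mm",np.round(np.array(out)*1000,1),np.round(s["tool_pos"],4),np.round(s["contact_force"],1),s["time"])
E
python3 toe.py
```

```text
toe rear edge shift mm [30. 30. 30.] [0.4671 0.1418 0.0686] [ -5.7 -21.3   1.6] 5.75
```

Force jumped to 26 N with the toe shifted 28–30 mm, so the collar is on its stop. I'll dwell briefly, back off, rise and move over the pad.

Emit:
move_arm(
  rows=[
    [-0.4,-0.9,0,0,1],
    [0,0,0,0,1],
    [0,0,0,0,1],
    [-3.2,-8.4,0,0,1],
    [0,0,30,0,1],
    [0,0,30,0,1],
    [6.5,17,0,0,1],
    [6.5,17,0,0,1],
    [0,0,0,0,1],
  ],
)

```text
time: 6.65
tool_pos: [0.48, 0.1719, 0.13]
tool_rot: [3.14, -0.003, 1.201]
contact_force: [-0.0, 0.1, 0.2]
opening: 0.0002
grip_force: 0.0
```

```bash
python3 toe.py
python3 - <<'E'
from h import *
import cv2
a=cv2.resize(vision.read_camera("top")[145:235,130:260,::-1],(480,332),interpolation=cv2.INTER_CUBIC)
b=cv2.resize(vision.read_camera("wrist")[:260,120:370,::-1],(320,332),interpolation=cv2.INTER_AREA)
c=cv2.resize(vision.read_camera("side")[140:230,200:300,::-1],(289,260),interpolation=cv2.INTER_CUBIC)
o=np.zeros((592,800,3),np.uint8);o[:332,:480]=a;o[:332,480:]=b;o[332:,:289]=c
cv2.imwrite("pics/last.png",o)
E
```

```text
toe rear edge shift mm [30. 30. 30.] [0.4792 0.1708 0.1296] [-0.6  0.  -0.9] 6.7
```

View pics/last.png

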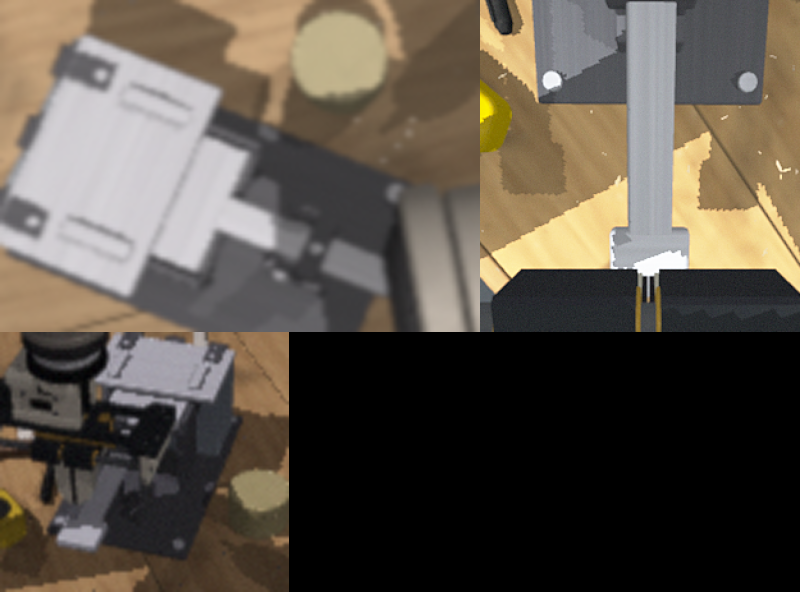

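Top part: the toe's front is under the flap edge and the collar is at about (318,247), near the cheeks. Wrist part: the pad is centred at u≈650, with its inner edge at v≈230. I'll compute the collar-to-roller distance and the pad offset.

Run:
```python
from h import *
from cell import monitor
s=monitor.observe(); d=np.array([np.cos(1.2),np.sin(1.2)]); t=np.array(s["tool_pos"])[:2]
c=ray("top",[(318/3.692+130-.4,247/3.689+145-.4)],.118)[0,:2]
p=wray([((611-480)/1.28+120,230/1.277),((689-480)/1.28+120,230/1.277)],.112,s)[:,:2]
print("collar->roller",([.537,.313]-c)@d,"inner edge ahead",(p-t)@d,"across",(p-t)@[-d[1],d[0]])
```

```text
collar->roller 0.017882763094394273 inner edge ahead [0.0200246 0.0200264] across [ 0.01979714 -0.02200935]
```

The lever is home: collar to roller is 17.9 mm against an ideal 17. The TCP is exactly over the pad centre. Now I'll press down.

Emit:
move_arm(
  rows=[
    [0,0,-15,0,1],
    [0,0,-12,0,1],
    [0,0,-5,0,1],
    [0,0,-3,0,1],
    [0,0,-3,0,1],
  ],
)

```text
time: 7.35
tool_pos: [0.479, 0.1696, 0.0915]
tool_rot: [3.141, -0.0, 1.2]
contact_force: [-0.1, -0.1, 0.0]
opening: 0.0005
grip_force: 0.0
```

Emit:
move_arm(
  rows=[
    [0,0,-3,0,1],
    [0,0,-3,0,1],
    [0,0,-3,0,1],
  ],
)

```text
time: 7.65
tool_pos: [0.4791, 0.1696, 0.0827]
tool_rot: [3.141, -0.0, 1.2]
contact_force: [-0.9, -1.9, 2.3]
opening: 0.0007
grip_force: 1.1
```

Emit:
move_arm(
  rows=[
    [0,0,-3,0,1],
    [0,0,-3,0,1],
  ],
)

```text
time: 7.85
tool_pos: [0.4792, 0.1695, 0.0773]
tool_rot: [3.14, 0.0, 1.2]
contact_force: [-3.0, -4.5, 12.9]
opening: 0.0003
grip_force: 6.8
```

Emit:
move_arm(
  rows=[
    [0,0,-3,0,1],
    [0,0,-3,0,1],
    [0,0,-3,0,1],
    [0,0,0,0,1],
  ],
)

```text
time: 8.25
tool_pos: [0.4795, 0.1694, 0.0686]
tool_rot: [3.14, -0.0, 1.2]
contact_force: [-2.6, -3.6, 11.2]
opening: 0.0001
grip_force: 6.3
```

Emit:
move_arm(
  rows=[
    [0,0,-3,0,1],
    [0,0,-3,0,1],
    [0,0,-3,0,1],
    [0,0,-3,0,1],
    [0,0,0,0,1],
  ],
)

```text
time: 8.75
tool_pos: [0.4802, 0.1699, 0.0569]
tool_rot: [3.138, -0.002, 1.2]
contact_force: [-1.6, -1.9, 12.4]
opening: 0.0001
grip_force: 6.1
```

Emit:
move_arm(
  rows=[
    [0,0,-3,0,1],
    [0,0,-3,0,1],
    [0,0,-3,0,1],
    [0,0,-3,0,1],
    [0,0,-2,0,1],
    [0,0,0,0,1],
    [0,0,0,0,1],
  ],
)

```text
time: 9.45
tool_pos: [0.4815, 0.1712, 0.0436]
tool_rot: [3.136, -0.005, 1.199]
contact_force: [1.0, 3.4, 11.9]
opening: 0.0002
grip_force: 5.5
```

```bash
cat > fl.py <<'E'
from h import *
from cell import monitor
import cv2
from scipy.ndimage import map_coordinates
s=monitor.observe();print(np.round(s["tool_pos"],4),np.round(s["contact_force"],1),s["time"])
# flap front edge in the side view: profile along vertical above shut edge (old/new)
d=np.array([np.cos(1.2),np.sin(1.2),0]);r=np.array([d[1],-d[0],0])
z=np.arange(-.02,.06,.003)
for nm,im in(("0",np.load("pics/side0.npy")),("now",vision.read_camera("side"))):
  for off in(.045,.06):
    q=proj("side",np.array([.537,.313,.124])+.086*d+off*r+z[:,None]*[0,0,1]); print(nm,off,map_coordinates(im.mean(2),[q[:,1],q[:,0]],order=1).astype(int).tolist())
# top view: front edge along lever direction
a=np.arange(.05,.13,.003)
for nm,im in(("0",np.load("pics/top0.npy")),("now",vision.read_camera("top"))):
    q=proj("top",np.array([.537,.313,.124])+a[:,None]*d+.06*r); print("top",nm,map_coordinates(im.mean(2),[q[:,1],q[:,0]],order=1).astype(int).tolist())
E
python3 fl.py
```

```text
[0.4815 0.1712 0.0436] [ 1.   3.4 11.9] 9.45
0 0.045 [59, 50, 37, 31, 40, 64, 105, 143, 160, 155, 150, 152, 154, 152, 154, 157, 159, 159, 161, 161, 161, 161, 161, 160, 160, 160, 159]
0 0.06 [40, 38, 37, 36, 47, 78, 115, 149, 154, 151, 140, 111, 107, 112, 120, 137, 150, 157, 158, 160, 158, 157, 156, 158, 158, 157, 157]
now 0.045 [29, 28, 27, 28, 29, 31, 35, 46, 57, 68, 73, 79, 82, 84, 89, 112, 140, 163, 152, 143, 140, 148, 150, 152, 153, 153, 152]
now 0.06 [44, 43, 41, 39, 35, 34, 34, 36, 37, 37, 38, 42, 46, 56, 76, 119, 147, 153, 135, 106, 109, 120, 128, 147, 151, 149, 148]
top 0 [58, 58, 58, 58, 57, 58, 58, 57, 57, 57, 59, 86, 147, 190, 199, 200, 196, 192, 188, 184, 182, 180, 174, 163, 154, 165, 164]
top now [61, 60, 60, 60, 60, 60, 60, 60, 59, 60, 59, 59, 59, 63, 90, 145, 185, 193, 191, 182, 169, 167, 172, 165, 155, 160, 160]
```

The edge is up about 24 mm (≈0.23 rad), with a steady 12 N on the tool. I'll dwell briefly and check that it holds.

Emit:
move_arm(
  rows=[
    [0,0,0,0,1],
    [0,0,0,0,1],
    [0,0,0,0,1],
    [0,0,0,0,1],
    [0,0,0,0,1],
    [0,0,0,0,1],
  ],
)

```text
time: 10.15
tool_pos: [0.4815, 0.1712, 0.0436]
tool_rot: [3.136, -0.005, 1.199]
contact_force: [0.3, 4.4, 12.0]
opening: 0.0006
grip_force: 5.5
```

```bash
python3 fl.py | grep -v "0 0.0[46]"; python3 fl.py | grep -E "now 0|^\["
```

```text
[0.4815 0.1712 0.0436] [ 0.3  4.4 12. ] 10.15
now 0.045 [29, 28, 28, 29, 30, 32, 34, 46, 58, 68, 75, 79, 81, 84, 89, 113, 141, 161, 152, 143, 139, 148, 151, 153, 154, 153, 154]
now 0.06 [45, 42, 40, 38, 36, 34, 34, 35, 38, 38, 39, 42, 45, 54, 75, 118, 146, 153, 138, 108, 108, 119, 130, 146, 150, 150, 150]
top 0 [58, 58, 58, 58, 57, 58, 58, 57, 57, 57, 59, 86, 147, 190, 199, 200, 196, 192, 188, 184, 182, 180, 174, 163, 154, 165, 164]
top now [61, 60, 60, 60, 60, 60, 60, 60, 60, 60, 60, 60, 59, 63, 90, 145, 185, 193, 191, 181, 169, 167, 172, 165, 154, 160, 160]
[0.4815 0.1712 0.0436] [ 1.   4.6 12.9] 10.25
now 0.045 [29, 29, 29, 29, 29, 32, 35, 46, 57, 66, 73, 77, 81, 84, 89, 113, 141, 161, 152, 143, 140, 148, 151, 151, 150, 150, 152]
now 0.06 [44, 42, 40, 37, 36, 36, 36, 36, 37, 37, 39, 43, 45, 54, 76, 119, 145, 151, 137, 108, 110, 120, 130, 145, 150, 150, 150]
```

Still and steady, so I'll hand in.

```bash
python3 -c "
from cell import workorder
print(workorder.hand_in())"
```

```text
the job is handed in; nothing more can be done
None
```

The lever is pushed home against its stop and the flap's front edge is up about 24 mm by camera estimate; I handed the job in with the fingers still pressing the pad down at about 12 N, but the hand-in gave no verdict.

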